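Clear the swing, release both catches and hold the shaker gate open

ROBOT

A 6-joint arm with a two-finger parallel gripper is mounted at the origin on the work surface. World frame = base frame: x ahead of the robot, y to its left, z up, the work surface at z = 0. Lengths are in mm, angles in degrees, forces in N, time in s.
With the tool pointing down it reaches from about 275 to 825 mm from the base axis. Payload 4.9 kg.
Tool frame: the origin (TCP) lies midway between the tips of the shut fingers; the grasp point (between the pads) lies 19 mm behind it; z points along the fingers, y is the direction in which the jaws open and shut (so a half turn about z gives the same grasp; the last joint's range is limited). The gripper opens to 85 mm and grips with 20 to 120 N. Pads are 22 mm wide; open, the fingers measure 114 mm over their backs; the gripper's body (76 mm by 85 mm) begins 54 mm behind the grasp point. The pads swing forward as they close: fully open they stand 13 mm farther back than shut.
Start: joints at [63.931, 18.69, -11.035, 60.275, 0, 82.311], TCP at [173.424, 521.96, 231.281] pointing down, gripper open.
Joint ranges: [-152.03, 152.03], [-55.5, 102.48], [-74.3, 77.21], [-110.64, 120.58], [-84.22, 78.4], [-180, 180]. Speed limits (degrees/s): [147.25, 147.25, 180, 180, 180, 180].

INTERFACE

Orientations are given as a 3x3 rotation matrix whose columns are the frame's x, y, z axes.
In Python, from rig import state, optics, ticket gives the robot as it stands.
- The arm moves only by the tool move_arm, never from a script. Its argument "moves" is a list of rows, each a list of 2 entries, a list of its own where there are three numbers: the shift along the world's x, y, z in mm, then the turn about the world's z in degrees. In form: [[[x, y, z], spin], ...]. A call has 1 to 12 rows; each row shifts and turns the commanded pose from where the row before left it; what a row does not reach is not made up. A row lasts 1/12 s, in which the tool goes at most 41.7 mm and 7.16 degrees, less where a joint would pass 70% of its speed; a pose out of reach is approached as far as the arm can. A call is refused whole if a number of a shift passes 41.7 or a number of a turn 7.16, either way. A call with a gripper value outside its range is refused whole. "fingers" is the finger opening in mm, from 0 to 85.4, set as the call begins (left out, the last holds). The fingers move at their own pace and stop on an object; "grip_force" is the grip in N (left out, the last holds). Time passes only in rows, so rows that do not move let the fingers close. It gives the time, the measured TCP pose, the force and the opening at its end, in the units of the state.
- state(): the state, without advancing time (a new reading comes with each control period).
- optics.snapshot(name): name is "scene" or "top" or "wrist"; returns the picture (400x640x3 uint8, red, green, blue); there is no depth.
- optics.get_calibration(name): a dict with "K" (3x3 intrinsics, pixels), "pose" (4x4, takes a point from camera to world coordinates); the wrist camera has in their place "hand_eye" (4x4, takes a point from camera to tool coordinates, whose origin is the TCP and whose axes are the flange's). Camera axes: x right, y down, z forward; pixel columns grow to the right and rows downward; lengths in mm; the calibration is good to about 2 mm. A picture is of the moment at which its call begins: read the wrist's pose just before it. get_calibration takes no time and is no camera call.
- ticket.sign_off(): hands the job in, once; it reports no verdict.
The state is a dict: "time_s": time; "joint_pos": joint angles; "joint_velocities": joint speeds; "joint_efforts": joint torques, N m; "position": TCP position; "orientation": TCP orientation; "wrist_force": force on the tool from outside, world axes, zero at the start; "ft_torque": the same for the moment, N m; "grip_width": finger opening in mm.
Only numpy, scipy, OpenCV 4.12 (cv2) and the standard library are available. Lean on these libraries where they do the work, as an engineer would, in place of code of your own. Each camera call takes 0.05 s, during which the arm holds its last target.

TASK

Get the shaker's guard gate held wide open so that a colleague can take the flask out: first slide the lidded pot along the warming plate, without lifting it, from the marked ring in the gate's way to the middle of the other marked ring. Then fully squeeze the catch on the guard's fixed front panel to draw its bolt, only after that squeeze the catch on the gate itself, and swing the gate towards the robot past its detent to about 80 degrees. Finish still holding the gate there, for it would swing back if let go, and leave the flask, jar and beaker alone.

Things in the scene. Friction and masses are not known exactly. Their poses are not given: they have to be found in the camera images.
- pot_mid (a point): Loose steel pot with its lid fixed on: a cylinder 110 mm in diameter (lid rim 114 mm) and 52 mm high, 0.4 to 0.7 kg, with an upright round black knob on top. This point is at the body's centre, 26 mm over its underside; z is up. It stands on the warming plate at the ring in the gate's way and slides on it easily (friction about 0.2).
- pot_knob (a point): Point in the pot's knob: an upright black cylinder 24 mm in diameter and 35 mm tall standing on the lid's centre. The point is on its axis, 19 mm above the lid and 16 mm below the knob's top, 45 mm above pot_mid.
- ring_gate (a point): Centre of the marked ring (white circle 132 mm across) in the gate's way, where the pot starts; on the top of the warming plate, a fixed black slab 140 x 330 mm in front of the guard, its flat top 25 mm above the table. Axes: x away from the robot, across the plate; y along the plate to the robot's left.
- ring_clear (a point): Centre of the other marked ring, 180 mm from ring_gate along the plate's -y (robot's right), clear of the gate's swing. The pot belongs here. Same axes as ring_gate.
- gate_hinge (a point): On the gate's upright hinge axis, at the height of the gate's top edge, 115 mm over the table. Fixed on the guard: x points into the guard (square to its front, away from the robot), y along the front to the robot's left. Shut, the leaf lies along -y from here: 180 mm to its free edge, 12 mm thick, from 45 to 115 mm over the table.
- guard: The guard: a fixed low clear fence in metal rails round a shaker, 250 x 390 mm and 115 mm high. Its front faces the robot: the gate on the left, a fixed panel on the right. Origin at table level in the front's plane, 100 mm to -y of the hinge; axes as gate_hinge.
- frame_catch_mid (a point): Squeeze point of the frame catch, 140 mm over the table, on the fixed panel's top rail (top at 115 mm): two upright black tabs in line along y, each 10 mm thick in y, 20 mm wide in x, from 115 to 160 mm up. Axes as gate_hinge. Fixed tab's outer face 15 mm to -y of this point; moving tab's outer face 27 mm to +y at rest, 15 mm when squeezed (it moves to -y; then 30 mm over both).
- frame_catch (a joint): Travel of the frame catch's moving tab and bolt: 0 bolt in front of the gate's free edge (locked), 0.012 m fully squeezed (drawn). Friction of about 4 N holds it; it stays where it is left, so it can be let go.
- gate_catch_mid (a point): Squeeze point of the gate's own catch, 140 mm over the table, on its top rail 134 mm from the hinge axis; turns with the gate. Two tabs like the frame catch's, in line along the leaf. Axes: y along the leaf to the hinge, x square to it. Fixed tab's outer face 16 mm to +y of this point; moving tab's outer face 26 mm to -y at rest, 16 mm when squeezed (it moves to +y; then 32 mm over both).
- gate_catch (a joint): Travel of the gate catch's moving tab and bolt: 0 bolt out in its keeper (locked), 0.010 m fully squeezed. A spring of 4 N at rest to 8 N when squeezed drives it back out when let go, so it must stay squeezed until the gate has left the keeper (0.1 rad).
- gate (a joint): Angle of the gate about its hinge, rad: 0 shut, growing as the free edge swings towards the robot (clockwise seen from above), stop at 1.65. A spring detent resists between about 0.3 and 0.6 (some 5 N at the catch). A closer pushes the gate back all the way, 1 to 2.5 N at the catch; let go from wide open it swings back to the detent.
- flask_mid (a point): Bystander: conical glass flask with a white stopper, 64 mm across and 94 mm high, loose on the shaker behind the gate; point half-way up.
- jar_mid (a point): Bystander: closed jar 60 mm across and 100 mm high, loose on the table left of the work; point half-way up.
- beaker_mid (a point): Bystander: open white cup-shaped beaker 70 mm across and 90 mm high, loose on the table right of the work; point half-way up.

How it is judged (in metres and radians):
On the way, in this order (a step that is already met when the one before it is completed fails the run):
1. the pot stands still on the clear ring, within 20 mm of its centre (horizontal distance between pot_mid and ring_clear below 0.02 m and angle between pot_mid's own z axis and vertical below 0.1 rad and linear speed of pot below 0.02 m/s), for 0.2 s.
2. the frame catch is drawn (10 mm or more) (value of joint frame_catch above 0.01 m), for 0.1 s.
3. the gate catch is squeezed (7 mm or more) with the gate still shut (value of joint gate_catch above 0.007 m and value of joint gate below 0.1 rad), for 0.1 s.
4. the gate is past its detent (value of joint gate above 0.9 rad), for 0.1 s.
At the end, for the whole second after the job is handed in: The robot's fingers hold the gate still (under 0.06 rad/s, pressing on it with more than 0.8 N) at more than 1.2 rad, the frame catch is still drawn (over 8 mm), and the pot stands upright on the plate within 20 mm of the clear ring's centre and does not touch the gate (value of joint gate above 1.2 rad and velocity of joint gate between -0.06 and 0.06 rad/s and contact force between the fingers and gate above 0.8 N and contact force between pot and gate below 0.1 N and value of joint frame_catch above 0.008 m and horizontal distance between pot_mid and ring_clear below 0.02 m and angle between pot_mid's own z axis and vertical below 0.1 rad and height (world z) of pot_mid below 0.0565 m); the arm keeps its last pose, push and grip.
It fails at once if the pot is lifted more than 6 mm off the plate, or tipped over 0.2 rad (height (world z) of pot_mid above 0.057 m or angle between pot_mid's own z axis and vertical above 0.2 rad).
It fails at once if the gate catch is squeezed (over 5 mm) before the frame catch is drawn (value of joint gate_catch above 0.005 m and value of joint frame_catch below 0.007 m).
It fails at once if a bystander (flask, jar, beaker) is moved more than 25 mm (distance of any of flask_mid, jar_mid, beaker_mid from where it was at the start of the episode above 0.025 m).
It also fails if it takes over 61 s, if anything falls off the work surface, if the arm or the gripper's body presses on something with over 40 N, if the wrist force passes 120 N, or if a joint passes its speed limit or range.

## Working session

There is one attempt and no reset: what is moved stays moved. The work goes in short steps, Python scripts to look and compute and a tool call to move; the robot and the scene stay as the last step left them, time stands still between calls to the robot, and variables do not carry over. Pictures are saved under pics/ and viewed, and the job is handed in when it is done.

Besides the shell and the picture viewer there is one more tool, called after ">>>" as name(argument=value, ...), one argument or row to a line, values as JSON. move_arm: Moves the arm, as the interface text tells. Its arguments: {"type":"object","properties":{"moves":{"type":"array"},"fingers":{"type":"number"},"grip_force":{"type":"number"}},"required":["moves"]}

```bash
ls; mkdir -p pics
python3 - <<'E'
from rig import state, optics, ticket
import cv2,numpy as np
s=state();print({k:np.round(v,3).tolist() for k,v in s.items()})
for n in ("scene","top","wrist"):
    im=optics.snapshot(n);cv2.imwrite(f"pics/{n}0.png",im[...,::-1])
    c=optics.get_calibration(n);print(n,{k:np.round(v,3).tolist() for k,v in c.items()})
E
```

```text
pics
{'time_s': 0.0, 'joint_pos': [63.929, 18.732, -11.092, 60.276, -0.001, 82.309], 'joint_velocities': [-0.033, -0.06, 0.035, 0.052, -0.02, -0.037], 'joint_efforts': [-0.0, -44.34, 26.244, 0.015, -0.0, 0.0], 'position': [173.176, 521.398, 230.505], 'orientation': [[-0.949, 0.315, -0.001], [0.315, 0.949, -0.002], [0.0, -0.002, -1.0]], 'wrist_force': [0.232, -0.634, -0.694], 'ft_torque': [-0.03, -0.028, 0.028], 'grip_width': 85.276}
scene {'K': [[387.769, 0.0, 318.712], [0.0, 387.769, 199.382], [0.0, 0.0, 1.0]], 'pose': [[-0.806, 0.41, -0.427, 1036.155], [0.592, 0.574, -0.566, 571.417], [0.013, -0.709, -0.705, 762.176], [0.0, 0.0, 0.0, 1.0]]}
top {'K': [[414.78, 0.0, 312.663], [0.0, 414.78, 194.246], [0.0, 0.0, 1.0]], 'pose': [[0.022, -0.99, 0.139, 468.704], [-1.0, -0.024, -0.01, 25.059], [0.013, -0.139, -0.99, 1253.222], [0.0, 0.0, 0.0, 1.0]]}
wrist {'K': [[316.211, 0.0, 319.993], [0.0, 316.211, 200.489], [0.0, 0.0, 1.0]], 'hand_eye': [[-0.001, -0.953, -0.303, 77.896], [1.0, -0.002, 0.0, 0.307], [-0.001, -0.303, 0.953, -142.349], [0.0, 0.0, 0.0, 1.0]]}
```

View pics/scene0.png

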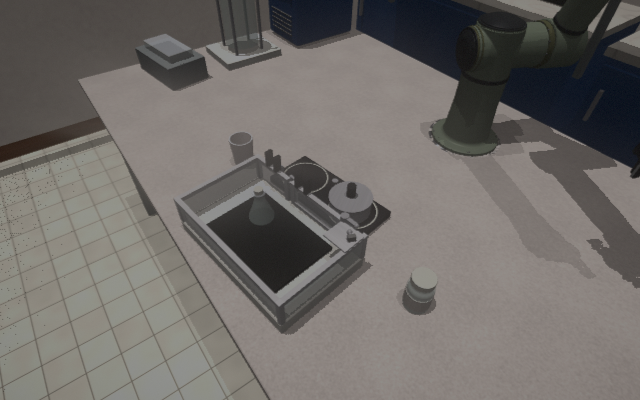

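View pics/top0.png

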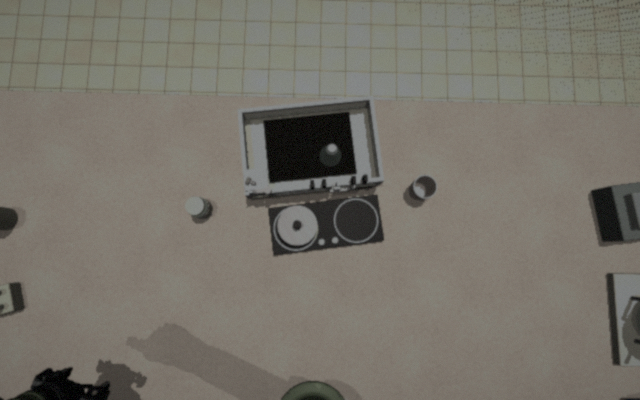

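Run:
```python
import cv2
a=cv2.imread('pics/top0.png');cv2.imwrite('pics/top0c.png',cv2.resize(a[40:230,210:460],None,fx=3.1,fy=3.1,interpolation=cv2.INTER_CUBIC))
a=cv2.imread('pics/scene0.png');cv2.imwrite('pics/scene0c.png',cv2.resize(a[100:320,180:480],None,fx=2.6,fy=2.6,interpolation=cv2.INTER_CUBIC))
```

```text
(no output)
```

View pics/top0c.png

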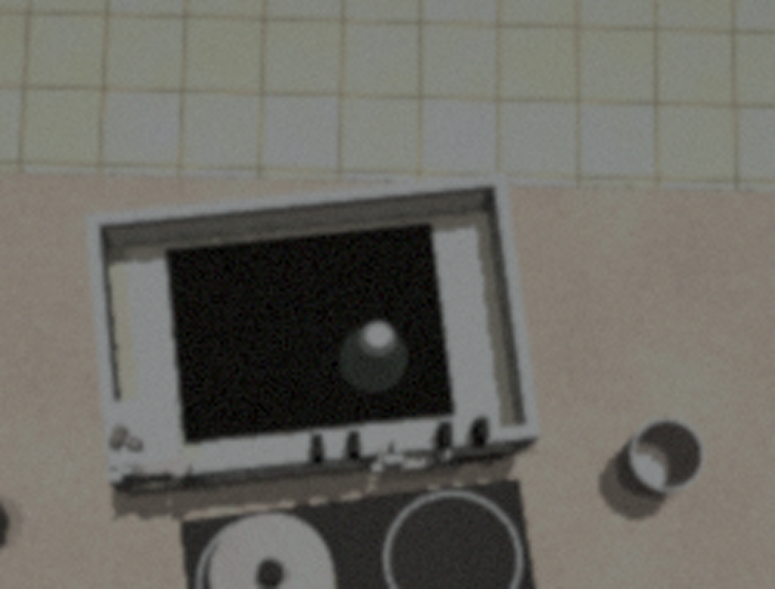

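View pics/scene0c.png

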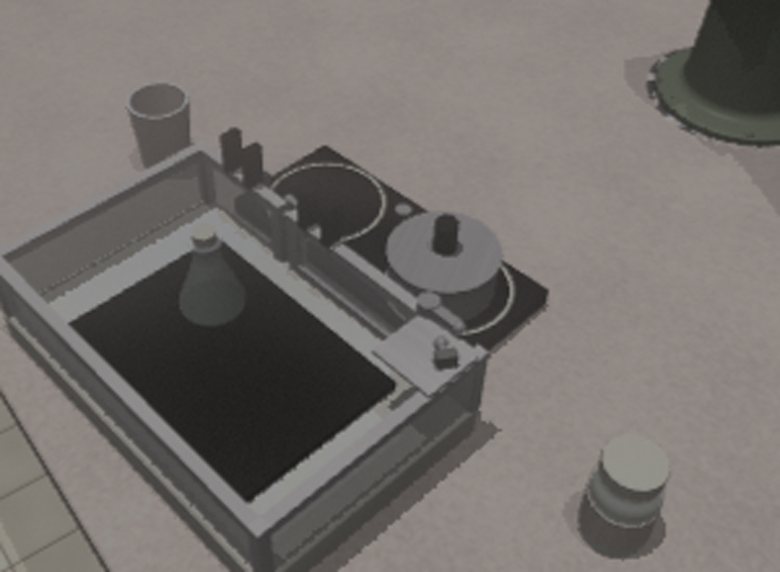

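```bash
cat > h.py <<'E'
from rig import state, optics, ticket
import cv2,numpy as np
def campose(n,s=None):
    c=optics.get_calibration(n)
    if n!='wrist': return c['K'],c['pose']
    T=np.eye(4);T[:3,:3]=s['orientation'];T[:3,3]=s['position']
    return c['K'],T@c['hand_eye']
def onz(K,P,u,v,z):
    d=P[:3,:3]@np.linalg.solve(K,[u,v,1]);o=P[:3,3]
    return o+d*(z-o[2])/d[2]
def proj(K,P,p):
    q=np.linalg.inv(P)@np.r_[p,1];q=K@q[:3];return q[:2]/q[2]
def snap(n,f,crop=None,k=1):
    s=state();im=optics.snapshot(n)[...,::-1];cv2.imwrite(f'pics/{f}_raw.png',im)
    np.savez(f'pics/{f}.npz',pos=s['position'],R=s['orientation'])
    if crop: x0,y0,x1,y1=crop;im=im[y0:y1,x0:x1]
    if k!=1: im=cv2.resize(im,None,fx=k,fy=k,interpolation=cv2.INTER_CUBIC)
    cv2.imwrite(f'pics/{f}.png',im)
    return s
def load(f):
    d=np.load(f'pics/{f}.npz');return campose('wrist',{'position':d['pos'],'orientation':d['R']})
E
python3 - <<'E'
from h import *
K,P=campose('top')
f=lambda u,v,z:print(onz(K,P,u/3.1+210,v/3.1+40,z).round(1))
for u,v,z in [(318,441,160),(352,439,160),(444,428,160),(479,425,160),(453,555,25)]: f(u,v,z)
for u,v,z in [(297,225,112),(356,220,25)]: print(onz(K,P,u,v,z).round(1))
E
```

```text
[654.3  15.5 160. ]
[656.8 -13.8 160. ]
[668.3 -93.2 160. ]
[ 671.7 -123.4  160. ]
[ 569.7 -117.4   25. ]
[542.3  55.2 112. ]
[ 566.8 -117.1   25. ]
```

>>> move_arm(
  moves=[
    [[22, -33, 6], 1.6],
    [[22, -33, 6], 1.6],
    [[22, -33, 6], 1.6],
    [[22, -33, 6], 1.6],
    [[22, -33, 6], 1.6],
    [[22, -33, 6], 1.6],
    [[22, -33, 6], 1.6],
    [[22, -33, 6], 1.6],
    [[22, -33, 6], 1.6],
    [[22, -33, 6], 1.6],
    [[22, -33, 6], 1.6],
    [[22, -33, 6], 1.6],
  ],
)

```text
time_s: 1.15
position: [437.9, 124.1, 303.6]
orientation: [[-1.0, -0.015, 0.0], [-0.015, 1.0, 0.0], [-0.0, 0.0, -1.0]]
wrist_force: [1.5, 0.6, -0.0]
grip_width: 85.5
```

>>> move_arm(
  moves=[
    [[22, -33, 6], 1.6],
    [[22, -33, 6], 1.6],
    [[22, -33, 6], 1.6],
    [[22, -33, 6], 1.6],
    [[0, 0, 0], 0],
    [[0, 0, 0], 0],
  ],
)

```text
time_s: 1.65
position: [526.1, -7.8, 326.7]
orientation: [[-0.993, -0.122, -0.001], [-0.122, 0.993, 0.0], [0.001, 0.0, -1.0]]
wrist_force: [-0.9, 0.0, -0.6]
grip_width: 85.2
```

Run:
```python
from h import *
s=snap('wrist','w1');print(s['position'],s['orientation'],s['time_s'])
```

```text
[526.11207154  -7.83850134 326.67297196] [[-9.92543923e-01 -1.21885023e-01 -7.76270955e-04]
 [-1.21885275e-01  9.92544154e-01  2.86602383e-04]
 [ 7.35550660e-04  3.79081452e-04 -9.99999658e-01]] 1.65
```

View pics/w1.png

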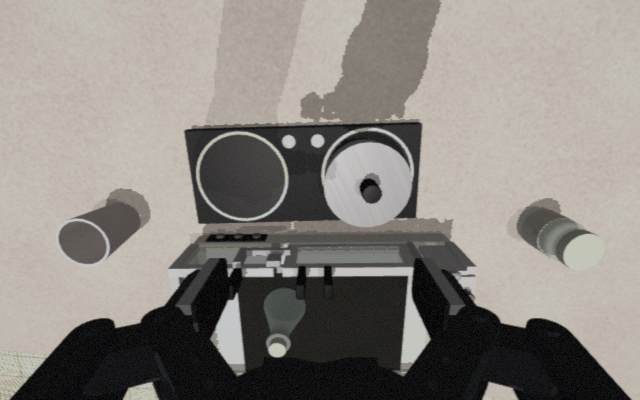

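Run:
```python
import cv2
a=cv2.imread('pics/w1_raw.png')
cv2.imwrite('pics/w1a.png',cv2.resize(a[115:235,180:440],None,fx=3,fy=3,interpolation=cv2.INTER_CUBIC))
cv2.imwrite('pics/w1b.png',cv2.resize(a[215:315,160:490],None,fx=2.4,fy=4,interpolation=cv2.INTER_CUBIC))
```

```text
(no output)
```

View pics/w1a.png

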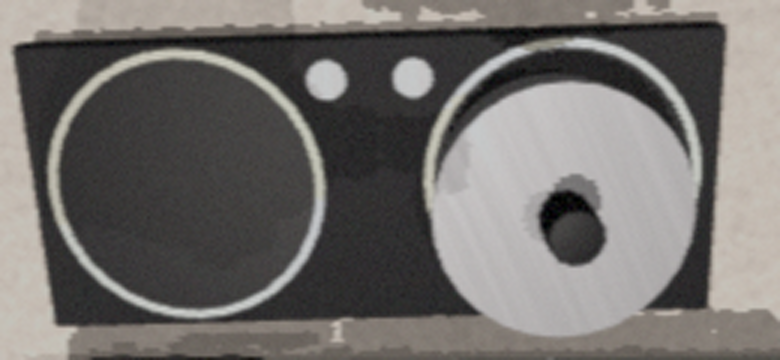

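View pics/w1b.png

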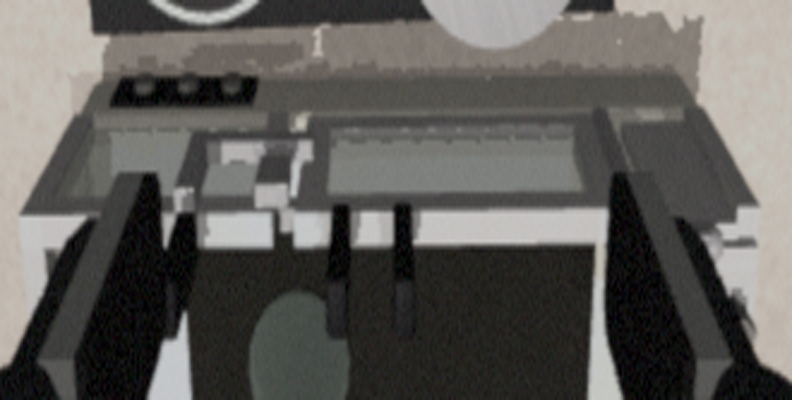

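Run:
```python
from h import *
K,P=load('w1')
for n,u,v,z in [('ring',242.3,176,25),('knob',371.7,194.3,112),('lid',368,184.3,77),('FL',168.3,268,115),('FR',475.8,266.8,115),
 ('gt1',160+338/2.4,215+310/4,160),('gt2',160+404/2.4,215+310/4,160),('plTL',185,130,25),('plTR',420.7,123,25),('plBL',199,223,25),('plBR',416,218,25)]:
    print(n,onz(K,P,u,v,z).round(1))
```

```text
ring [ 565.7 -114.9   25. ]
knob [546.6  56.6 112. ]
lid [543.6  56.9  77. ]
FL [ 672.2 -182.   115. ]
FR [624.  202.3 115. ]
gt1 [657.3 -13.1 160. ]
gt2 [653.6  17.7 160. ]
plTL [ 510.3 -196.1   25. ]
plTR [462.  123.8  25. ]
plBL [ 646.2 -176.2   25. ]
plBR [599.  146.8  25. ]
```

>>> move_arm(
  moves=[
    [[9, 32, -20], 0.5],
    [[10, 32, -40], 0.7],
    [[0, 0, -40], 0],
    [[0, 0, -40], 0],
    [[0, 0, -40], 0],
    [[0, 0, -30], 0],
    [[0, 0, -20], 0],
    [[0, 0, -10], 0],
    [[0, 0, 0], 0],
    [[0, 0, 0], 0],
  ],
  grip_force=20,
  fingers=60,
)

```text
time_s: 2.53
position: [542.2, 52.3, 95.9]
orientation: [[-0.989, -0.148, -0.0], [-0.148, 0.989, 0.0], [0.0, 0.0, -1.0]]
wrist_force: [0.1, 0.6, 0.5]
grip_width: 59.8
```

Run:
```python
from h import *
s=snap('wrist','w2');print(s['position'],s['orientation'][:,1],s['time_s'],s['grip_width'])
```

```text
[542.1987452   52.30715628  95.90256187] [-1.47623206e-01  9.89043672e-01  6.57846397e-05] 2.5333 59.81515970412475
```

View pics/w2.png

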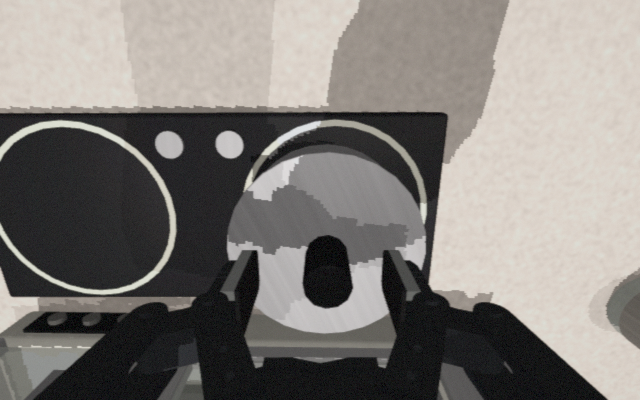

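Run:
```python
from h import *
K,P=load('w2')
print(onz(K,P,327,283,112), onz(K,P,327,242,77),onz(K,P,86,208,25))
```

```text
[543.70465972  56.25769184 112.        ] [539.54330277  56.37401143  77.        ] [ 562.3664458  -112.82511833   25.        ]
```

>>> move_arm(
  moves=[
    [[2, 4, -4], 0],
    [[0, 0, -4], 0],
    [[0, 0, 0], 0],
  ],
)

```text
time_s: 2.83
position: [544.8, 55.7, 87.6]
orientation: [[-0.989, -0.147, 0.001], [-0.147, 0.989, -0.0], [-0.001, -0.0, -1.0]]
wrist_force: [-0.5, -0.6, -0.3]
grip_width: 59.7
```

>>> move_arm(
  moves=[
    [[0, 0, 0], 0],
    [[0, 0, 0], 0],
    [[0, 0, 0], 0],
    [[0, 0, 0], 0],
    [[0, 0, 0], 0],
    [[0, 0, 0], 0],
  ],
  fingers=10,
  grip_force=20,
)

```text
time_s: 3.33
position: [544.5, 55.7, 87.5]
orientation: [[-0.989, -0.147, 0.0], [-0.147, 0.989, 0.001], [-0.0, 0.0, -1.0]]
wrist_force: [0.2, 2.0, 1.4]
grip_width: 23.5
```

>>> move_arm(
  moves=[
    [[0.5, -5, 0], 0],
    [[1, -10, 0], 0],
    [[1.5, -15, 0], 0],
    [[2, -17, 0], 0],
    [[2, -17, 0], 0],
    [[2, -17, 0], 0],
    [[2, -17, 0], 0],
    [[2, -17, 0], 0],
    [[2, -17, 0], 0],
    [[2, -16, 0], 0],
    [[1, -14, 0], 0],
    [[1, -8, 0], 0],
  ],
)

```text
time_s: 4.33
position: [563.6, -115.4, 87.6]
orientation: [[-0.989, -0.146, 0.001], [-0.146, 0.989, 0.001], [-0.001, 0.001, -1.0]]
wrist_force: [-0.2, 5.0, 6.2]
grip_width: 23.2
```

>>> move_arm(
  moves=[
    [[0, -2, 0], 0],
    [[0, 0, 0], 0],
    [[0, 0, 0], 0],
    [[0, 0, 0], 0],
  ],
)

```text
time_s: 4.67
position: [563.7, -117.3, 87.5]
orientation: [[-0.989, -0.146, 0.0], [-0.146, 0.989, -0.003], [-0.0, -0.003, -1.0]]
wrist_force: [0.1, -3.2, 1.6]
grip_width: 23.2
```

Run:
```python
from h import *
s=snap('wrist','w3');print(s['position'],s['orientation'][:,1],s['time_s'],s['grip_width'])
s=snap('top','t3',(240,150,400,270),4.5)
```

```text
[ 563.73062856 -117.28023591   87.5275042 ] [-0.14633264  0.98923178 -0.00268939] 4.6667 23.2087000118564
```

View pics/w3.png

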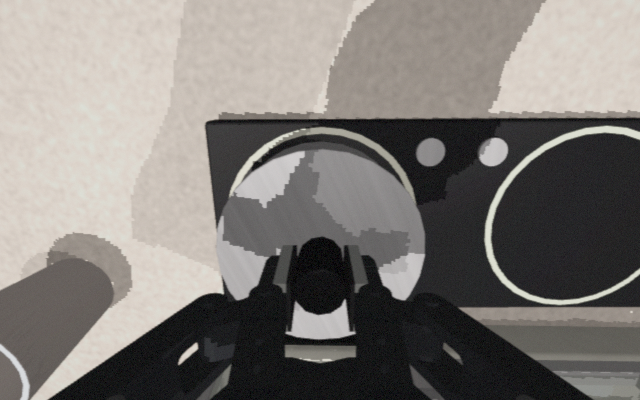

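View pics/t3.png

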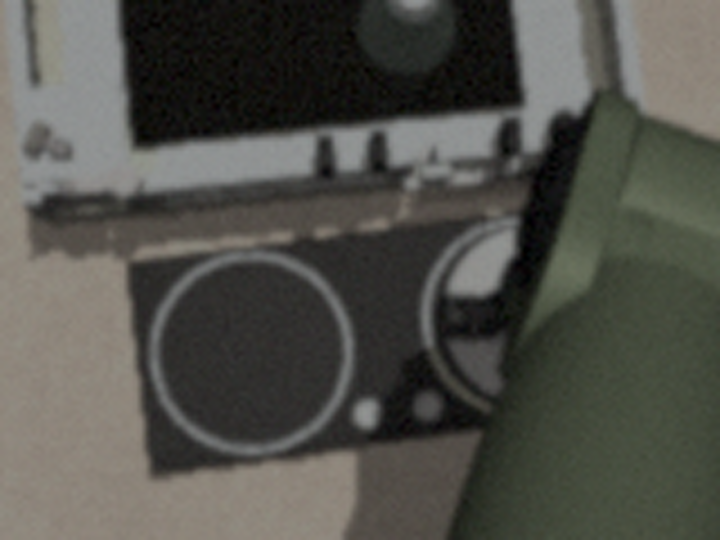

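```bash
python3 - <<'E'
from h import *
K,P=load('w3')
print('knob',onz(K,P,321,291,112),'lid', onz(K,P,321,243,77))
rg0=onz(*campose('top'),240+252/4.5,150+352/4.5,25);print(rg0, onz(*campose('top'),356,220,25))
# project ring circle about candidates: edges visible at w3
for c in [(564,-115),(566,-117),(562,-113)]:
  t=np.radians([0,60,90,120,150,180,210,240,270]);print(c,[ (proj(K,P,[c[0]-66*np.cos(a),c[1]+66*np.sin(a),25])).round(0).tolist() for a in np.radians([-70,-40,0,40,70])])
E
python3 - <<'E'
import cv2
a=cv2.imread('pics/w3_raw.png')
cv2.imwrite('pics/w3a.png',cv2.resize(a[110:220,200:440],None,fx=3.3,fy=3.3,interpolation=cv2.INTER_CUBIC))
E
```

```text
knob [ 564.2927122  -116.20337101  112.        ] lid [ 558.26120871 -117.07082668   77.        ]
[538.35766716  60.23308415  25.        ] [ 566.77753954 -117.07543299   25.        ]
(564, -115) [[235.0, 174.0], [269.0, 136.0], [338.0, 121.0], [399.0, 155.0], [418.0, 200.0]]
(566, -117) [[232.0, 177.0], [265.0, 139.0], [335.0, 124.0], [395.0, 158.0], [414.0, 203.0]]
(562, -113) [[238.0, 172.0], [272.0, 133.0], [342.0, 119.0], [402.0, 153.0], [422.0, 198.0]]
```

View pics/w3a.png

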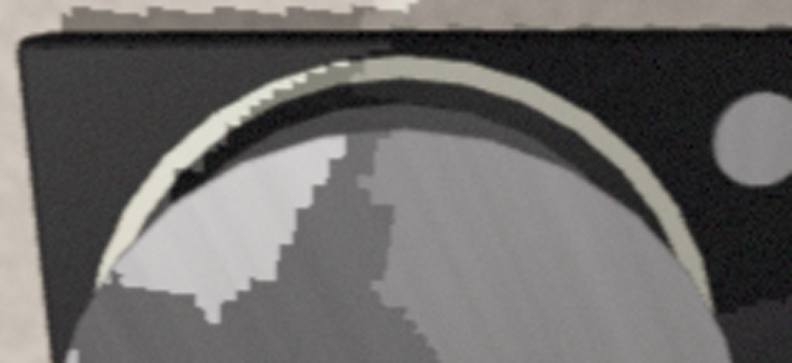

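Run:
```python
from h import *
from scipy.optimize import least_squares
K,P=load('w3')
def fit(pts,z,r):
    w=np.array([onz(K,P,200+x/3.3,110+y/3.3,z)[:2] for x,y in pts])
    return least_squares(lambda c:np.hypot(*(w-c).T)-r,[564,-116]).x
print('ring',fit([(100,275),(160,168),(250,93),(390,56),(500,75),(600,138),(660,200),(710,300)],25,66))
print('lid',fit([(130,240),(240,165),(390,129),(500,143),(600,196),(690,280)],77,57))
```

```text
ring [ 569.24235967 -115.61637907]
lid [ 565.99921156 -116.90091786]
```

>>> move_arm(
  moves=[
    [[0, 0, 0], 0],
    [[0, 0, 0], 0],
    [[0, 0, 0], 0],
    [[0, 0, 0], 0],
    [[0, 0, 0], 0],
    [[0, 0, 10], 0],
    [[0, 0, 20], 0],
    [[0, 0, 35], 0],
    [[0, 0, 40], 0],
    [[10, 10, 40], 0],
    [[20, 20, 30], 0],
  ],
  fingers=60,
)

```text
time_s: 5.68
position: [592.7, -88.2, 266.3]
orientation: [[-0.99, -0.143, 0.002], [-0.143, 0.99, -0.002], [-0.002, -0.002, -1.0]]
wrist_force: [1.5, -0.7, -0.4]
grip_width: 60.3
```

>>> move_arm(
  moves=[
    [[20, 15, 0], 0],
    [[20, 10, 0], 0],
    [[10, 0, 0], 0],
    [[0, 0, 0], 0],
    [[0, 0, 0], 0],
    [[0, 0, 0], 0],
  ],
)

```text
time_s: 6.18
position: [642.5, -61.8, 261.7]
orientation: [[-0.989, -0.146, -0.001], [-0.146, 0.989, 0.0], [0.001, 0.0, -1.0]]
wrist_force: [-0.5, 0.3, 0.6]
grip_width: 59.8
```

Run:
```python
from h import *
s=snap('wrist','w4');print(s['position'],s['orientation'],s['time_s'],s['grip_width'])
```

```text
[642.45616115 -61.80266676 261.7269843 ] [[-9.89263252e-01 -1.46142127e-01 -8.34516568e-04]
 [-1.46142226e-01  9.89263588e-01  5.93359027e-05]
 [ 8.16885379e-04  1.80656937e-04 -9.99999650e-01]] 6.1833 59.81275870241084
```

View pics/w4.png

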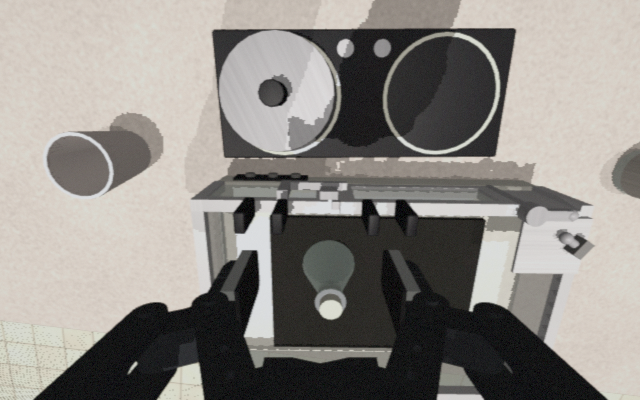

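Run:
```python
import cv2
a=cv2.imread('pics/w4_raw.png')
cv2.imwrite('pics/w4a.png',cv2.resize(a[175:245,190:450],None,fx=3,fy=6,interpolation=cv2.INTER_CUBIC))
cv2.imwrite('pics/w4b.png',cv2.resize(a[20:160,205:345],None,fx=4,fy=4,interpolation=cv2.INTER_CUBIC))
```

```text
(no output)
```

View pics/w4a.png

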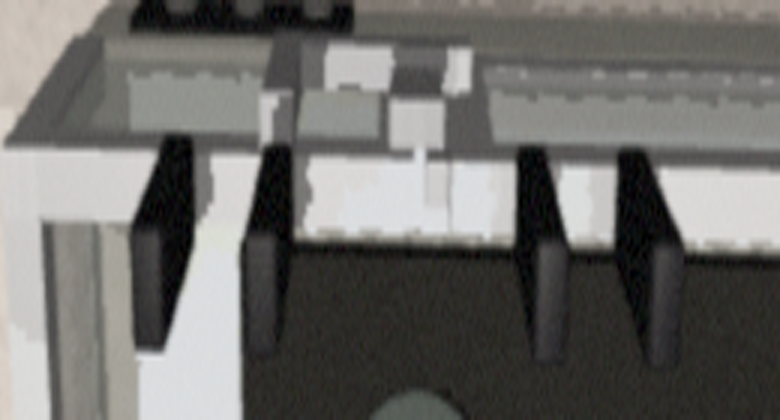

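View pics/w4b.png

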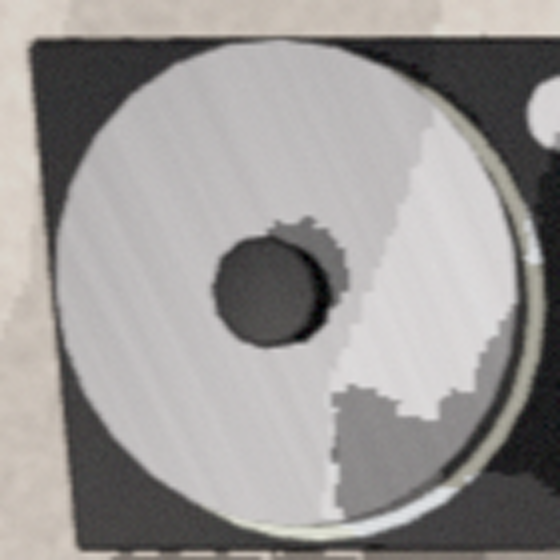

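Run:
```python
from h import *
K,P=load('w4')
g=lambda u,v,z:onz(K,P,190+u/3,175+v/6,z)[:2]
for n,l,r,t,b in [('FCfix',132,163,230,350),('FCmov',243,277,242,352),('Gmov',535,566,242,358),('Gfix',650,681,242,364)]:
    w=[g(x,y,160) for x in (l,r) for y in (t,b)]
    print(n,np.mean(w,0).round(1),'ends',np.round(w,1).tolist())
K,P=load('w4'); print('lid',onz(K,P,205+289/4,20+283/4,77),'knob',onz(K,P,205+266/4,20+291/4,112))
```

```text
FCfix [ 671.7 -124.7] ends [[663.4, -129.5], [681.3, -128.4], [662.2, -121.1], [680.0, -119.8]]
FCmov [668.3 -93.8] ends [[660.8, -99.3], [677.1, -97.7], [659.5, -90.1], [675.7, -88.3]]
Gmov [657.1 -14.2] ends [[649.2, -20.1], [666.2, -16.8], [648.0, -11.7], [664.9, -8.2]]
Gfix [652.9  17.4] ends [[644.7, 11.1], [662.4, 15.2], [643.4, 19.5], [661.2, 23.8]]
lid [ 563.03212605 -115.0777934    77.        ] knob [ 565.68482367 -115.33859107  112.        ]
```

>>> move_arm(
  moves=[
    [[14, -27, 0], -0.5],
    [[14, -26, -10], -0.5],
    [[0, 0, -30], 0],
    [[0, 0, -25], 0],
    [[0, 0, 0], 0],
    [[0, 0, 0], 0],
    [[0, 0, 0], 0],
  ],
  fingers=72,
)

```text
time_s: 6.82
position: [671.4, -114.9, 198.3]
orientation: [[-0.992, -0.129, 0.001], [-0.129, 0.992, -0.0], [-0.001, -0.001, -1.0]]
wrist_force: [-0.1, 0.2, 0.6]
grip_width: 72.0
```

Run:
```python
from h import *
s=snap('wrist','w5');print(s['position'],s['orientation'][:,1],s['time_s'],s['grip_width'])
```

```text
[ 671.40205923 -114.85180403  198.34713727] [-1.28947253e-01  9.91651297e-01 -5.57628850e-04] 6.8167 72.02147446681374
```

View pics/w5.png

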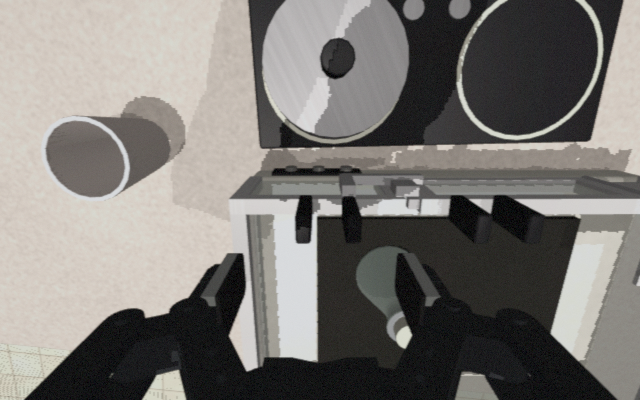

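Run:
```python
from h import *
K,P=load('w5')
print(onz(K,P,303.5,231,160),onz(K,P,352.5,230,160))
```

```text
[ 672.32330248 -124.53987456  160.        ] [667.7890323  -94.57856745 160.        ]
```

Consistent. Descend and squeeze.

>>> move_arm(
  moves=[
    [[0, 0, -30], 0],
    [[0, 0, -25], 0],
    [[0, 0, -14], 0],
    [[0, 0, -5], 0],
    [[0, 0, 0], 0],
  ],
)

```text
time_s: 7.28
position: [671.2, -114.4, 122.9]
orientation: [[-0.992, -0.129, -0.0], [-0.129, 0.992, 0.0], [0.0, 0.0, -1.0]]
wrist_force: [-0.1, 1.3, -1.0]
grip_width: 72.2
```

>>> move_arm(
  moves=[
    [[0, 0, 0], 0],
    [[0, 0, 0], 0],
    [[0, 0, 0], 0],
    [[0, 0, 0], 0],
    [[0, 0, 0], 0],
    [[0, 0, 0], 0],
    [[0, 0, 0], 0],
    [[0, 0, 0], 0],
    [[0, 0, 0], 0],
    [[0, 0, 0], 0],
  ],
  fingers=26,
  grip_force=35,
)

```text
time_s: 8.12
position: [672.8, -115.8, 125.2]
orientation: [[-0.992, -0.129, 0.004], [-0.129, 0.992, -0.002], [-0.004, -0.003, -1.0]]
wrist_force: [-0.9, -1.2, 5.8]
grip_width: 29.2
```

>>> move_arm(
  moves=[
    [[0, 0, 0], 0],
    [[0, 0, 0], 0],
    [[0, 0, 0], 0],
    [[0, 0, 0], 0],
    [[0, 0, 0], 0],
    [[0, 0, 0], 0],
    [[0, 0, 20], 0],
    [[0, 0, 30], 0],
    [[0, 0, 30], 0],
  ],
  fingers=66,
)

```text
time_s: 8.87
position: [670.2, -114.4, 202.2]
orientation: [[-0.992, -0.129, -0.003], [-0.129, 0.992, 0.001], [0.003, 0.001, -1.0]]
wrist_force: [1.0, 0.2, 0.8]
grip_width: 65.8
```

>>> move_arm(
  moves=[
    [[-4, 30, 5], 0],
    [[-4, 30, 0], 0],
    [[-4, 30, 0], 0],
    [[-4, 31, 0], 0],
    [[0, 0, 0], 0],
    [[0, 0, 0], 0],
    [[0, 0, 0], 0],
  ],
)

```text
time_s: 9.45
position: [655.3, 6.2, 207.6]
orientation: [[-0.992, -0.13, 0.0], [-0.13, 0.992, -0.001], [-0.0, -0.001, -1.0]]
wrist_force: [0.4, 0.9, -0.2]
grip_width: 66.0
```

Run:
```python
from h import *
s=snap('wrist','w6');print(s['position'],s['orientation'][:,1],s['time_s'],s['grip_width'])
a=cv2.imread('pics/w6_raw.png');cv2.imwrite('pics/w6a.png',cv2.resize(a[150:260,120:460],None,fx=2.3,fy=4.6,interpolation=cv2.INTER_CUBIC))
```

```text
[655.32280524   6.19461414 207.63766024] [-1.29530472e-01  9.91575301e-01 -5.28549943e-04] 9.45 66.0338446344346
```

View pics/w6.png

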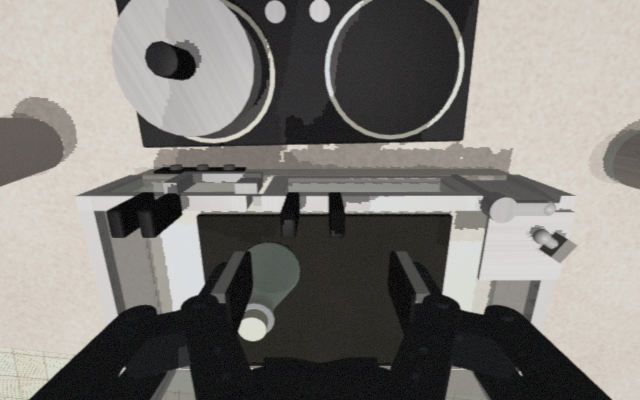

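View pics/w6a.png

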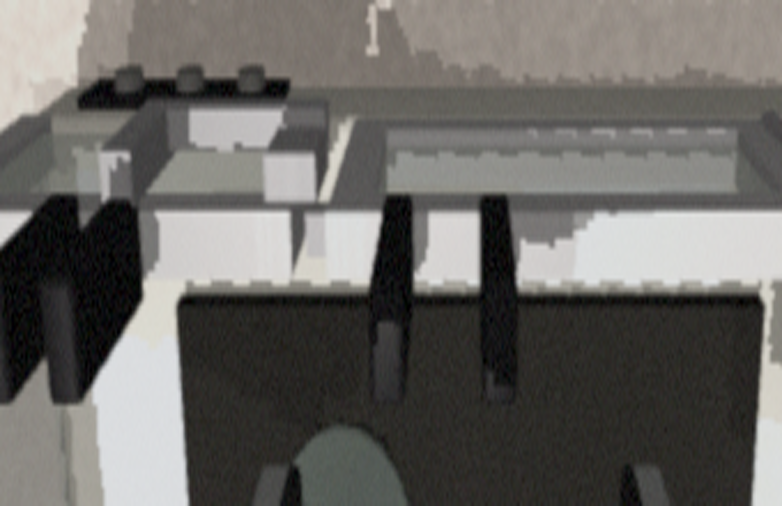

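Run:
```python
from h import *
s=state();print(s['joint_pos'].round(1) if hasattr(s['joint_pos'],'round') else s['joint_pos'])
K,P=load('w6')
print(onz(K,P,120+388/2.3,150+360/4.6,160),onz(K,P,120+501/2.3,150+385/4.6,160))
```

```text
[ -5.9  30.9   4.4  63.5  -0.  -13.3]
[659.53465424 -13.25016293 160.        ] [659.23278449  18.9115531  160.        ]
```

>>> move_arm(
  moves=[
    [[-0.5, 0.5, -30], 0],
    [[0, 0, -27], 0],
    [[0, 0, -18], 0],
    [[0, 0, -7], 0],
    [[0, 0, 0], 0],
  ],
)

```text
time_s: 9.92
position: [653.4, 5.7, 123.4]
orientation: [[-0.992, -0.127, -0.004], [-0.127, 0.992, 0.0], [0.004, 0.001, -1.0]]
wrist_force: [-0.5, -0.3, 0.7]
grip_width: 66.1
```

>>> move_arm(
  moves=[
    [[0, 0, 0], 0],
    [[0, 0, 0], 0],
    [[0, 0, 0], 0],
    [[0, 0, 0], 0],
    [[0, 0, 0], 0],
    [[0, 0, 0], 0],
    [[0, 0, 0], 0],
    [[0, 0, 0], 0],
    [[0, 0, 0], 0],
    [[0, 0, 0], 0],
  ],
  fingers=26,
  grip_force=45,
)

```text
time_s: 10.75
position: [656.2, 6.4, 128.5]
orientation: [[-0.992, -0.129, 0.004], [-0.129, 0.992, -0.001], [-0.004, -0.002, -1.0]]
wrist_force: [-1.2, 0.3, 6.0]
grip_width: 31.0
```

Run:
```python
from h import *
p0=np.array(state()['position'])[:2];print(p0,state()['grip_width'])
h=np.array([636.8,139.3]);r=p0-h;print(np.hypot(*r))
prev=p0;out=[]
for k in range(1,41):
    a=-np.radians(2*k);R=np.array([[np.cos(a),-np.sin(a)],[np.sin(a),np.cos(a)]])
    q=h+R@r; 
    if k%2==0: out.append((2*k,(q-prev).round(1).tolist(),q.round(1).tolist()));prev=q
for o in out:print(o)
```

```text
[656.19964702   6.36966595] 30.95417883709641
134.33845322598071
(4, [-9.3, -1.0], [646.9, 5.3])
(8, [-9.4, -0.4], [637.5, 5.0])
(12, [-9.4, 0.3], [628.1, 5.2])
(16, [-9.3, 0.9], [618.8, 6.2])
(20, [-9.2, 1.6], [609.6, 7.8])
(24, [-9.1, 2.2], [600.5, 10.0])
(28, [-8.9, 2.9], [591.5, 12.8])
(32, [-8.7, 3.5], [582.8, 16.3])
(36, [-8.4, 4.1], [574.4, 20.4])
(40, [-8.1, 4.6], [566.2, 25.0])
(44, [-7.8, 5.2], [558.4, 30.2])
(48, [-7.4, 5.7], [551.0, 35.9])
(52, [-7.0, 6.2], [544.0, 42.2])
(56, [-6.5, 6.7], [537.4, 48.9])
(60, [-6.1, 7.2], [531.4, 56.0])
(64, [-5.6, 7.6], [525.8, 63.6])
(68, [-5.0, 7.9], [520.8, 71.5])
(72, [-4.4, 8.3], [516.4, 79.8])
(76, [-3.9, 8.5], [512.5, 88.3])
(80, [-3.3, 8.8], [509.3, 97.1])
```

>>> move_arm(
  moves=[
    [[0, 0, 3], 0],
    [[-4.6, -0.5, 0], -2],
    [[-9.3, -0.8, 0], -4],
    [[-9.4, -0.2, 0], -4],
    [[-9.4, 0.5, 0], -4],
    [[-9.3, 1.2, 0], -4],
    [[-9.2, 1.8, 0], -4],
  ],
)

```text
time_s: 11.33
position: [604.2, 9.1, 128.6]
orientation: [[-0.967, 0.255, 0.002], [0.255, 0.967, 0.001], [-0.002, 0.001, -1.0]]
wrist_force: [7.3, 3.0, -11.0]
grip_width: 31.1
```

Run:
```python
from h import *
s=snap('wrist','w7');print(s['position'],s['orientation'][:,1],s['time_s'],s['grip_width'],s['wrist_force'],s['ft_torque'])
snap('scene','s7',(180,100,480,320),2.6)
```

```text
[604.23250048   9.13259211 128.56726145] [0.25541967 0.96682973 0.00102937] 11.3333 31.10463953722109 [  7.28820906   2.96268407 -11.04934314] [-0.32279544 -1.41524485 -0.0969596 ]
```

View pics/w7.png

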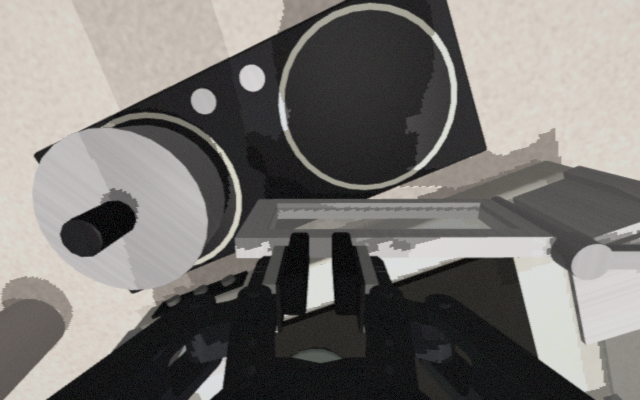

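View pics/s7.png

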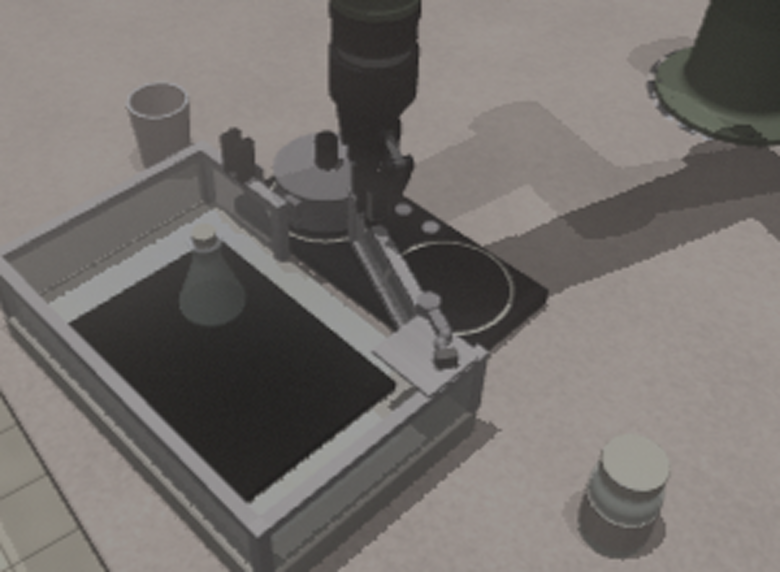

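>>> move_arm(
  moves=[
    [[-9.1, 2.2, -1], -4],
    [[-8.9, 2.9, -1], -4],
    [[-8.7, 3.5, 0], -4],
    [[-8.4, 4.1, 0], -4],
    [[-8.1, 4.6, 0], -4],
    [[-7.8, 5.2, 0], -4],
    [[-7.4, 5.7, 0], -4],
    [[-7, 6.2, 0], -4],
    [[-6.5, 6.7, 0], -4],
  ],
)

```text
time_s: 12.18
position: [535.0, 52.3, 128.4]
orientation: [[-0.635, 0.773, 0.007], [0.773, 0.635, 0.004], [-0.001, 0.008, -1.0]]
wrist_force: [10.0, 9.9, -5.2]
grip_width: 31.0
```

>>> move_arm(
  moves=[
    [[-6.1, 7.2, 0], -4],
    [[-5.6, 7.6, 0], -4],
    [[-5, 7.9, 0], -4],
    [[-4.4, 8.3, 0], -4],
    [[-3.9, 8.5, 0], -4],
    [[-3.3, 8.8, 0], -4],
    [[0, 0, 0], 0],
    [[0, 0, 0], 0],
    [[0, 0, 0], 0],
    [[0, 0, 0], 0],
  ],
)

```text
time_s: 13.02
position: [508.9, 100.4, 128.4]
orientation: [[-0.27, 0.963, 0.01], [0.963, 0.27, 0.004], [0.002, 0.011, -1.0]]
wrist_force: [14.9, 7.4, -8.6]
grip_width: 31.2
```

Run:
```python
from h import *
s=snap('wrist','w8');print(s['position'],s['orientation'][:,1],s['time_s'],s['grip_width'],s['wrist_force'],s['ft_torque'])
snap('scene','s8',(180,100,480,320),2.6)
```

```text
[508.88977724 100.42502483 128.43828481] [0.96291895 0.26956809 0.01096097] 13.0167 31.19445728003778 [14.90714905  7.44922276 -8.59543231] [ 0.6998256  -1.30703919  0.64905724]
```

View pics/w8.png

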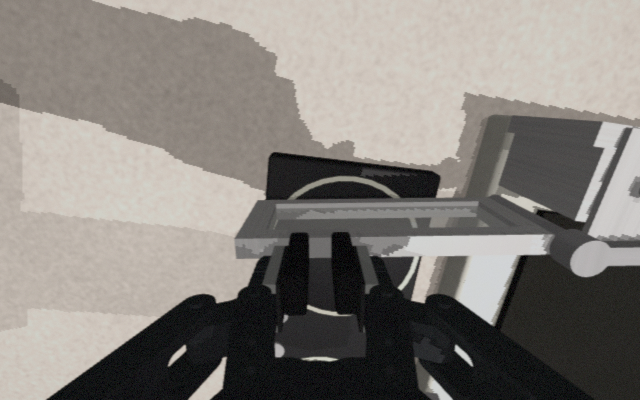

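View pics/s8.png

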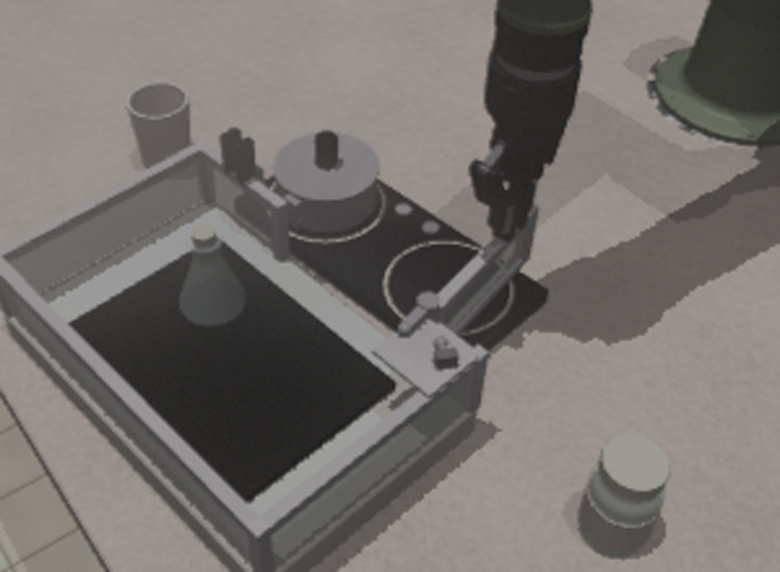

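>>> move_arm(
  moves=[
    [[0, 0, 0], 0],
    [[0, 0, 0], 0],
    [[0, 0, 0], 0],
    [[0, 0, 0], 0],
    [[0, 0, 0], 0],
    [[0, 0, 0], 0],
    [[0, 0, 0], 0],
    [[0, 0, 0], 0],
    [[0, 0, 0], 0],
    [[0, 0, 0], 0],
    [[0, 0, 0], 0],
    [[0, 0, 0], 0],
  ],
)

```text
time_s: 14.12
position: [508.9, 100.4, 128.4]
orientation: [[-0.27, 0.963, 0.01], [0.963, 0.27, 0.005], [0.002, 0.011, -1.0]]
wrist_force: [14.8, 8.0, -9.3]
grip_width: 30.8
```

Run:
```python
from h import *
s=snap('top','t9',(220,90,420,270),4)
print(s['position'],s['orientation'][:,1],s['wrist_force'],s['joint_velocities'])
```

```text
[508.92641093 100.39109809 128.43906209] [0.96292467 0.26954654 0.01098846] [14.82727629  7.96177931 -9.26942179] [ 0.09328507  0.02663636 -0.04810114  0.03745276 -0.07559019 -0.0198355 ]
```

View pics/t9.png

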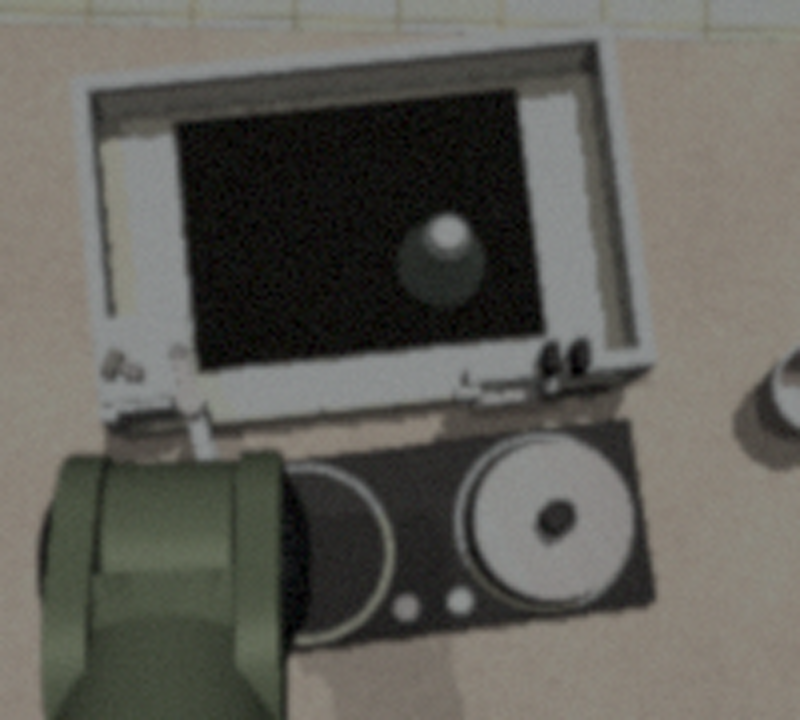

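```bash
python3 -c "
from rig import ticket
print(ticket.sign_off())"
```

```text
the job is handed in; nothing more can be done
None
```

The gate is held open at about 82° (1.43 rad), and I handed the job in just after 14 s on the robot's clock. No verdict came back.

- **Pot:** I gripped it by the knob and slid it along the plate at constant height to the clear ring. My wrist-camera checks put it 3 to 6 mm from the ring's centre, and the last top picture agrees. It stands upright and clear of the gate.
- **Frame catch:** I squeezed it first. The fingers read 29.2 mm, against 30 mm over both tabs when it is fully drawn, and later pictures show the tabs still close together.
- **Gate catch:** I squeezed it only after that. The fingers read 31.0 mm, against 32 mm for a full squeeze.
- **Gate:** I swung it past the detent and stayed gripped on both tabs. Over the last second before hand-in the pose and the wrist force (about 19 N) did not change.
- **Bystanders:** The flask looks unmoved in the last top picture. The beaker and the jar look unmoved in the last scene picture.

Two readings were not clean:
- As the fingers closed on each catch, the tool was pushed up 2 to 5 mm with about 6 N, most likely because the fingertips touched the rail.
- My readings of the ring, lid and knob positions differed from each other by a few mm, well inside the 20 mm allowed.

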